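Sweep the nuts off the sorting board into the tray

TASK

Using the fingertips like a brush, sweep the three steel hex nuts along the sorting board and over its open end, so that all three drop into the red tray. Only push them, never lift them, and leave the brass bush standing where it is on the board, and the mug and the grey hub where they are on the bench.

Things in the scene. Friction and masses are not known exactly. Their poses are not given: they have to be found in the camera images.
- sorting_board: grey metal board, green rims, 144 (x) x 230 (y) mm, fixed. Origin: under its centre at bench height. Flat upper face 60 mm above the origin. Rims 7 mm thick rise 10 mm above the face at both x sides (130 mm clear between) and at the back, y = +115. The end at y = -115 is open and level, faces away from the robot and overhangs the red tray by 30 mm: sweep along board -y.
- red_tray: red open tray, fixed under the board's open end: origin (centre of its underside) at board x 0, y -200 mm; axes parallel to the board's. Inside: tray x -75 to +70, y -108 to +108 mm; floor 2 mm, walls about 41 mm above the bench, two small corner tabs 60 mm. A nut whose centre is pushed past the board's open edge tips over and drops in.
- brass_bush: loose flanged brass bush standing on the board, foot 54 mm in diameter, 44 mm high; origin at the centre of its underside, z up. At board y 34 to 44 mm, x about -34 or +34 mm, beside one of the nuts and behind another (farther from the tray). It must stay there.
- mug: loose black and white mug, 82 mm in diameter with a handle, 97 mm high, on the bench ahead of the robot, right of the tray; origin at the centre of its underside. Bystander.
- grey_hub: loose grey steel hub, 86 mm in diameter, 46 mm high, on the bench to the right; origin at the centre of its underside. Bystander.
- nut_1: loose steel M20 hex nut lying flat on the board: 30 mm across flats, 34.6 mm across corners, 16 mm high, 0.045 to 0.09 kg, any yaw. Origin: the middle of the nut, in its bore, 8 mm above the board's face (z = 0.068) at the start. Two of the nuts lie at board y -92 to -64 mm, 25 to 45 mm either side of board x = 0; the third at board y 34 to 44 mm beside the bush.
- nut_2: loose steel M20 hex nut lying flat on the board: 30 mm across flats, 34.6 mm across corners, 16 mm high, 0.045 to 0.09 kg, any yaw. Origin: the middle of the nut, in its bore, 8 mm above the board's face (z = 0.068) at the start. Two of the nuts lie at board y -92 to -64 mm, 25 to 45 mm either side of board x = 0; the third at board y 34 to 44 mm beside the bush.
- nut_3: loose steel M20 hex nut lying flat on the board: 30 mm across flats, 34.6 mm across corners, 16 mm high, 0.045 to 0.09 kg, any yaw. Origin: the middle of the nut, in its bore, 8 mm above the board's face (z = 0.068) at the start. Two of the nuts lie at board y -92 to -64 mm, 25 to 45 mm either side of board x = 0; the third at board y 34 to 44 mm beside the bush.

How it is judged:
At the end, for the whole second after the job is handed in: All three nuts lie inside the red tray (between its walls, middles lower than 58 mm above the bench, below the board's face) and are at rest; the brass bush stands upright (within 0.15 rad) within 12 mm of where it started; mug and grey hub within 20 mm of their starts (x of nut_1 in the frame of red_tray between -0.076 and 0.072 m and y of nut_1 in the frame of red_tray between -0.11 and 0.11 m and height (world z) of each of nut_1, nut_2, nut_3 below 0.058 m and linear speed of each of nut_1, nut_2, nut_3 below 0.02 m/s and x of nut_2 in the frame of red_tray between -0.076 and 0.072 m and y of nut_2 in the frame of red_tray between -0.11 and 0.11 m and x of nut_3 in the frame of red_tray between -0.076 and 0.072 m and y of nut_3 in the frame of red_tray between -0.11 and 0.11 m and distance of brass_bush from where it was at the start of the episode below 0.012 m and angle between brass_bush's own z axis and vertical below 0.15 rad and distance of each of mug, grey_hub from where it was at the start of the episode below 0.02 m); the robot touches nothing.
It fails at once if a nut is lifted (its centre more than 30 mm above the board's face, where it lies at 8 mm) (height (world z) of any of nut_1, nut_2, nut_3 above 0.09 m).
It fails at once if the brass bush is shifted by more than 12 mm or tipped (distance of brass_bush from where it was at the start of the episode above 0.012 m or angle between brass_bush's own z axis and vertical above 0.15 rad).
It fails at once if the mug or the grey hub is shifted by more than 20 mm (distance of any of mug, grey_hub from where it was at the start of the episode above 0.02 m).
It also fails if it takes over 48 s, if anything falls off the work surface, if the arm or the gripper's body presses on something with over 40 N, if the wrist force passes 120 N, or if a joint passes its speed limit or range.

ROBOT

A 6-joint arm with a two-finger parallel gripper is mounted at the origin on the work surface; the furniture and walls round the work are solid. World frame = base frame: x ahead of the robot, y to its left, z up, the work surface at z = 0. Lengths are in m, angles in rad, forces in N, time in s.
With the tool pointing down it reaches from about 0.35 to 0.975 m from the base axis. Payload 4.9 kg.
Tool frame: the origin (TCP) lies at the very end of the fingers, on their centre line; the grasp point (between the pads) lies 19 mm behind it (ctrl.grip_point_offset is the distance from the TCP to the grasp point, in m); z points along the fingers, y is the line along which they close (so a half turn about z gives the same grasp; the last joint's range is limited). The gripper opens to 85 mm and grips with 20 to 120 N. Pads are 22 mm wide; open, the fingers measure 114 mm over their backs; the gripper's body (76 mm by 85 mm) begins 54 mm behind the grasp point. The pads swing forward as they close: fully open they stand 13 mm farther back than shut.
Start: joints at [1.036, 0.053, 1.613, -0, 1.476, -0.119], TCP at [0.252, 0.572, 0.231] pointing down, gripper open.
Joint ranges: [-3.01, 3.01], [-1.01, 2.22], [0.06, 2.58], [-1.02, 4.17], [0.09, 2.62], [-3.14, 3.14]. Speed limits (rad/s): [2.57, 2.57, 3.14, 3.14, 3.14, 3.14].

INTERFACE

Orientations are given as a rotation vector (axis times angle).
In Python, from station import ctrl gives the robot as it stands.
- The arm moves only by the tool send_rows, never from a script. Its argument "rows" is a list of rows, each a list of 3 entries, a list of its own where there are three numbers: the finger opening in cm, from 0 to 8.54, then the shift along the tool's x, y, z in cm, then the turn about the tool's z in degrees. A call has 1 to 10 rows; each row shifts and turns the commanded pose from where the row before left it, along the tool's axes as they then stand; what a row does not reach is not made up. A row lasts 1/8 s, in which the tool goes at most 62.5 mm and 10.7 degrees, less where a joint would pass 70% of its speed; a pose out of reach is approached as far as the arm can. A call with a gripper value outside its range is refused whole. The fingers move at their own pace and stop on an object; "newtons" is the grip in N (left out, the last holds). Time passes only in rows, so rows that do not move let the fingers close. It gives the time, the measured TCP pose, the force, the opening and the grip force at its end, in the units of the state.
- ctrl.get_obs(): the state, without advancing time (a new reading comes with each control period).
- ctrl.get_image(name): name is "scene" or "top"; returns a dict with "frame" (480x640x3 uint8, red, green, blue), "range_z" (480x640 float32, m along the optical axis (not along the pixel's ray), 0 where there is no reading), "fx", "fy", "cx", "cy" (pixels), "cam_to_world" (4x4, takes a point from camera to world coordinates). Camera axes: x right, y down, z forward; pixel columns grow to the right and rows downward; lengths in m; the calibration is good to about 2 mm. A picture is of the moment at which its call begins.
- ctrl.finish_job(): hands the job in; it is judged then, once.
The state is a dict: "t": time; "q": joint angles; "dq": joint speeds; "effort": joint torques, N m; "tool_pos": TCP position; "tool_rot": TCP orientation; "contact_force": force on the tool from outside, world axes, zero at the start; "wrist_torque": the same for the moment, N m; "opening": finger opening in m; "grip_force": force on a finger pad.
Only numpy, scipy, OpenCV 4.12 (cv2) and the standard library are available. Lean on these libraries where they do the work, as an engineer would, in place of code of your own. Each camera call takes 0.05 s, during which the arm holds its last target. There are 200 camera calls.

## Working session

There is one attempt and no reset: what is moved stays moved. The work goes in short steps, Python scripts to look and compute and a tool call to move; the robot and the scene stay as the last step left them, time stands still between calls to the robot, and variables do not carry over. Pictures are saved under pics/ and viewed, at most 10 in all, crops included, and the job is handed in when it is done.

Besides the shell and the picture viewer there is one more tool, called after "Emit:" in YAML: its name, and indented under it one key for each argument. send_rows: Moves the arm, as the interface text tells. Its arguments: {"type":"object","properties":{"rows":{"type":"array","items":{"type":"array"}},"newtons":{"type":"number"}},"required":["rows"]}

```bash
mkdir -p pics; ls; python3 - <<'E'
from station import ctrl
import cv2,numpy as np
for n in("top","scene"):
    d=ctrl.get_image(n); np.savez(f"pics/{n}0.npz",**d)
    cv2.imwrite(f"pics/{n}0.png",d["frame"][:,:,::-1]); print(n,d["fx"],d["cx"],d["cy"],np.round(d["cam_to_world"],3).tolist())
o=ctrl.get_obs();print(o["tool_pos"],o["tool_rot"],o["t"],o["opening"])
E
```

```text
pics
top 548.7996300298639 329.14445906941774 241.96622958498423 [[-0.025, -0.993, 0.116, 0.449], [-1.0, 0.026, 0.0, 0.116], [-0.003, -0.116, -0.993, 1.201], [0.0, 0.0, 0.0, 1.0]]
scene 469.1673542138045 320.6878454906523 240.5029369320505 [[0.655, -0.585, 0.478, -0.048], [-0.755, -0.506, 0.417, -0.403], [-0.002, -0.634, -0.773, 1.074], [0.0, 0.0, 0.0, 1.0]]
[0.25214471 0.57125811 0.23017756] [-6.48317911e-01 -3.07334055e+00  2.81996862e-03] 0.1 0.08528225008960466
```

View pics/top0.png

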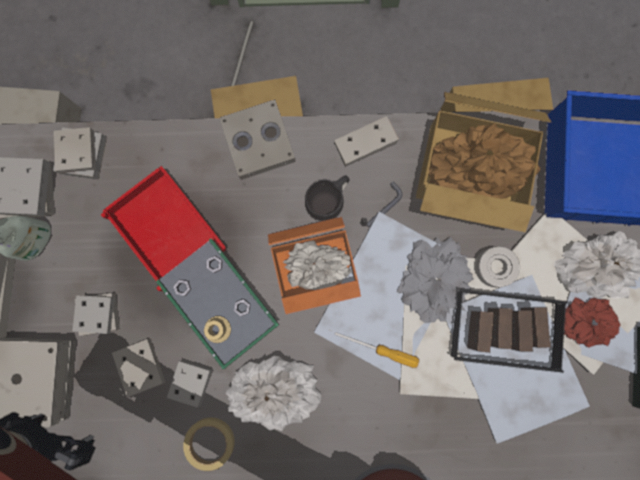

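View pics/scene0.png

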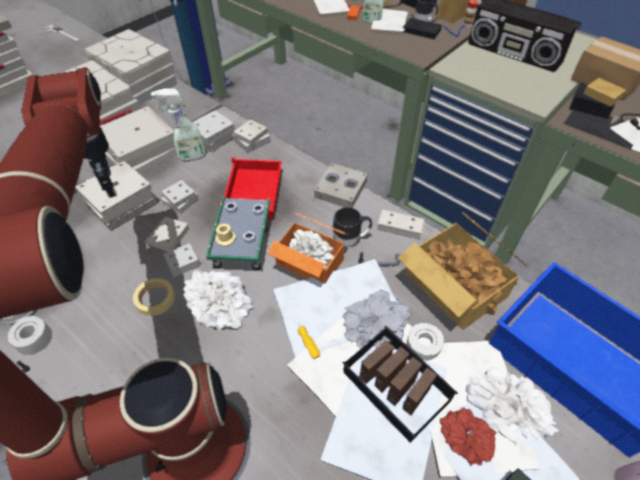

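The top view shows the board around (218,305) with nuts at (182,288), (214,264) and (242,308), the bush at (217,328), the tray at upper left, the mug at (323,198) and the hub near (497,266). The scene view confirms this. Next I'll measure the board frame and the objects on it.

```bash
cat > meas.py <<'E'
import cv2,numpy as np
def cast(d,uv,h):
    uv=np.atleast_2d(uv).astype(float);T=d["cam_to_world"]
    r=np.c_[(uv[:,0]-d["cx"])/d["fx"],(uv[:,1]-d["cy"])/d["fy"],np.ones(len(uv))]@T[:3,:3].T
    return (T[:3,3]+r*((h-T[2,3])/r[:,2])[:,None])[:,:2]
def cloud(d):
    v,u=np.mgrid[:480,:640];z=d["range_z"];T=d["cam_to_world"]
    P=np.stack([(u-d["cx"])/d["fx"]*z,(v-d["cy"])/d["fy"]*z,z],-1)
    return P@T[:3,:3].T+T[:3,3]
E
python3 - <<'E'
from meas import *
d=dict(np.load("pics/top0.npz"));f=d["frame"];hsv=cv2.cvtColor(f,cv2.COLOR_RGB2HSV)
g=cv2.inRange(hsv,(60,90,40),(95,255,255));g[:230]=0;g[380:]=0;g[:,:150]=0;g[:,290:]=0
n,l,s,_=cv2.connectedComponentsWithStats(g);
ys,xs=np.nonzero(np.isin(l,[i for i in range(1,n) if s[i,4]>15]))
p=cast(d,np.c_[xs,ys],.07);print(len(p))
r=cv2.minAreaRect((p*1000).astype(np.float32));print(r);print(cv2.boxPoints(r))
P=cloud(d);roi=np.zeros((480,640),bool);roi[230:370,155:280]=1
face=roi&(abs(P[...,2]-.06)<.004);print("face",np.median(P[face][:,2]) if face.any() else 0,face.sum())
for nm,(u,v),h in(("nutL",(182,288),.076),("nutF",(214,264),.076),("nutR",(242,308),.076),("bush",(217,328),.07)):
    sub=np.zeros((480,640),bool);sub[v-22:v+22,u-22:u+22]=1
    m=sub&(P[...,2]>.069)&(P[...,2]<.12)
    m=m&(np.hypot(*(np.mgrid[:480,:640][::-1]-np.array([u,v])[:,None,None]))<(17 if nm=="bush" else 12))
    print(nm,cast(d,(u,v),h),P[m].mean(0) if m.any() else 0,m.sum(),np.percentile(P[m][:,2],95) if m.any() else 0, (P[m].min(0)+P[m].max(0))/2 if m.any() else 0)
c=f[220:380,140:290,::-1];cv2.imwrite("pics/crop0.png",cv2.resize(c,None,fx=3.7,fy=3.7,interpolation=cv2.INTER_CUBIC))
E
```

```text
355
((461.17303466796875, 349.23052978515625), (223.0734100341797, 140.34642028808594), 37.30680465698242)
[[329.92578 337.44592]
 [414.98737 225.81415]
 [592.4203  361.01514]
 [507.3587  472.6469 ]]
face 0.05948714474965022 5564
nutL [[0.49320113 0.41925139]] [0.49500178 0.41990247 0.07485911] 128 0.07917211787307708 [0.49536838 0.41974991 0.07498591]
nutF [[0.54071357 0.3537393 ]] [0.54233229 0.35335065 0.07437931] 131 0.07864596391978118 [0.54388209 0.35055212 0.07447384]
nutR [[0.44946851 0.29682736]] [0.45160965 0.2978953  0.07508502] 122 0.07832016572848981 [0.45153017 0.29814913 0.0751714 ]
bush [[0.41028886 0.34904111]] [0.40876301 0.34624095 0.09261926] 362 0.10611009275838768 [0.40833047 0.348996   0.08869712]
```

View pics/crop0.png

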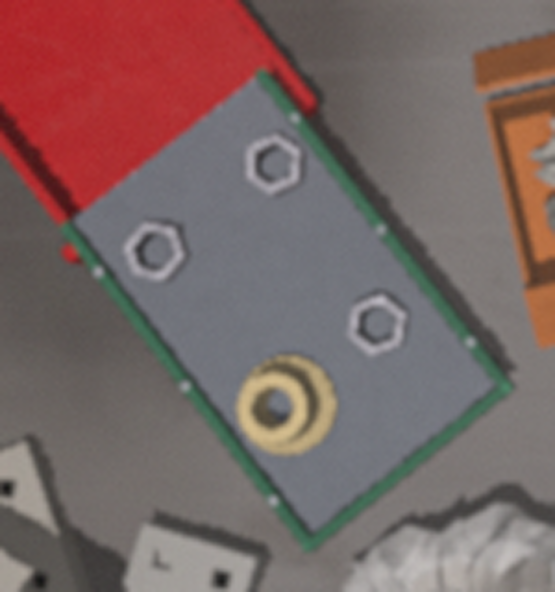

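The crop shows the bush foot at about (288,405), beside the right-hand nut at (378,323). The two front nuts are at (155,250) and (273,165) near the open end. Board -y runs along 37.3° in world. I'll turn the tool to match the board while closing the fingers.

Emit:
send_rows:
  rows:
    - [0.6,[0,0,0],-10.2]
    - [0.6,[0,0,0],-10.2]
    - [0.6,[0,0,0],-10.2]
    - [0.6,[0,0,0],-10.2]
    - [0.6,[0,0,0],-10.2]
    - [0.6,[0,0,0],-10.2]
    - [0.6,[0,0,0],0]

```text
t: 0.98
tool_pos: [0.2523, 0.5714, 0.2306]
tool_rot: [1.003, -2.976, 0.001]
contact_force: [-0.1, -0.6, 0.8]
opening: 0.006
grip_force: 0.0
```

```bash
cat > where.py <<'E'
from station import ctrl
import numpy as np
from scipy.spatial.transform import Rotation as R
a=np.radians(37.31);ey=-np.array([np.cos(a),np.sin(a)]);ex=np.array([-np.sin(a),np.cos(a)]);c=np.array([.4612,.3492])
B=lambda p:np.round(np.array([(np.array(p[:2])-c)@ex,(np.array(p[:2])-c)@ey])*1000,1)
if __name__=="__main__":
    o=ctrl.get_obs();M=R.from_rotvec(o["tool_rot"]).as_matrix()
    print("board xy mm",B(o["tool_pos"]),"z",o["tool_pos"][2],"yaw err",np.degrees(np.arctan2(M[:2,0]@ex,M[:2,0]@ey)),"t",o["t"],o["opening"],"F",np.round(o["contact_force"],1))
E
python3 where.py; python3 -c "
from where import B
for n,p in dict(L=(.495,.4198),F=(.5425,.3530),R=(.4515,.298),bush=(.4065,.3475)).items():print(n,B(p))"
```

```text
board xy mm [303.4  31.5] z 0.23062266299653428 yaw err 0.05317409058726223 t 0.975 0.00597830059421304 F [-0.1 -0.6  0.8]
L [ 35.7 -69.7]
F [-46.3 -67. ]
R [-34.8  38.7]
bush [31.8 44.5]
```

Emit:
send_rows:
  rows:
    - [0.6,[-0.8,-4.96,0],0]
    - [0.6,[-0.8,-4.96,0],0]
    - [0.6,[-0.8,-4.96,0],0]
    - [0.6,[-0.8,-4.96,0],0]
    - [0.6,[-0.8,-4.96,0],0]
    - [0.6,[-0.8,-4.96,0],0]
    - [0.6,[-0.8,-4.96,0],0]
    - [0.6,[0,0,4],0]
    - [0.6,[0,0,4],0]
    - [0.6,[0,0,4],0]

```text
t: 2.22
tool_pos: [0.5077, 0.3295, 0.1099]
tool_rot: [1.001, -2.978, -0.0]
contact_force: [-0.2, -0.0, 1.3]
opening: 0.0059
grip_force: 0.0
```

```bash
python3 where.py
```

```text
board xy mm [-43.9 -25. ] z 0.10992629353111145 yaw err 0.15953286890059545 t 2.225 0.005866537154932115 F [-0.2 -0.   1.3]
```

Emit:
send_rows:
  rows:
    - [0.6,[0,0,2],0]
    - [0.6,[0,0,1.5],0]
    - [0.6,[0,0,0.9],0]
    - [0.6,[0,0,0],0]

```text
t: 2.72
tool_pos: [0.5079, 0.33, 0.0676]
tool_rot: [-1.006, 2.976, 0.0]
contact_force: [-0.0, 0.1, -0.1]
opening: 0.006
grip_force: 0.0
```

```bash
python3 where.py; cat > look.py <<'E'
import sys,cv2,numpy as np
from station import ctrl
d=ctrl.get_image("top");np.savez(f"pics/{sys.argv[1]}.npz",**d)
a=d["frame"][140:390,80:300,::-1];a=cv2.resize(a,None,fx=1.8,fy=1.8,interpolation=cv2.INTER_CUBIC)
b=ctrl.get_image("scene")["frame"][130:290,170:350,::-1];b=cv2.resize(b,None,fx=2.2,fy=2.2,interpolation=cv2.INTER_CUBIC)
o=np.zeros((450,792,3),np.uint8);o[:a.shape[0],:a.shape[1]]=a;o[:b.shape[0],396:396+b.shape[1]]=b
cv2.imwrite(f"pics/{sys.argv[1]}.png",o)
E
python3 look.py l1
```

```text
board xy mm [-43.6 -25.5] z 0.06759483844045908 yaw err -0.053115418935805826 t 2.725 0.006022530179974295 F [-0.   0.1 -0.1]
```

View pics/l1.png

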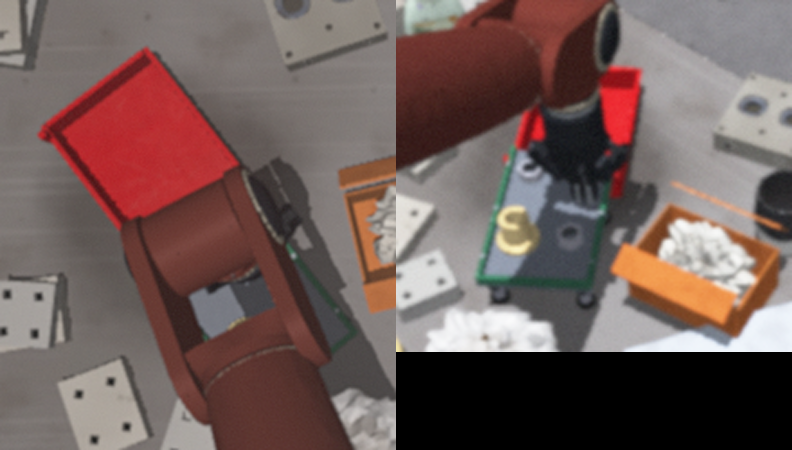

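The fingers are down on the board behind the first front nut at scene-crop (580,200), and the bush at (515,232) is untouched. Now I'll sweep.

Emit:
send_rows:
  rows:
    - [0.6,[-0.6,0,0.2],0]
    - [0.6,[-0.8,0,0],0]
    - [0.6,[-1,0,0],0]
    - [0.6,[-1.1,0,0],0]
    - [0.6,[-1.1,0,0],0]
    - [0.6,[-1.1,0,0],0]
    - [0.6,[-1.1,0,0],0]
    - [0.6,[-1.1,0,0],0]
    - [0.6,[-1.1,0,0],0]
    - [0.6,[-0.9,0,0],0]

```text
t: 4.08
tool_pos: [0.587, 0.3904, 0.0653]
tool_rot: [-1.007, 2.976, 0.0]
contact_force: [-0.4, -0.2, 1.0]
opening: 0.0061
grip_force: 0.0
```

```bash
python3 where.py
```

```text
board xy mm [ -43.5 -125. ] z 0.0652980832311721 yaw err -0.06899785330736954 t 4.075 0.006101054969262959 F [-0.4 -0.2  1. ]
```

Emit:
send_rows:
  rows:
    - [0.6,[0,0,-4],0]
    - [0.6,[0,0,-5],0]
    - [0.6,[3.3,2.6,0],0]
    - [0.6,[3.3,2.7,0],0]
    - [0.6,[3.2,2.6,0],0]
    - [0.6,[0,0,0],0]

```text
t: 4.82
tool_pos: [0.4583, 0.3935, 0.155]
tool_rot: [1.01, -2.974, 0.0]
contact_force: [0.4, 0.2, 0.3]
opening: 0.006
grip_force: 0.0
```

```bash
python3 where.py; python3 look.py l2
```

```text
board xy mm [ 37.  -24.5] z 0.1549928849252156 yaw err -0.19828396851601818 t 4.825 0.005998241971726008 F [0.4 0.2 0.3]
```

View pics/l2.png

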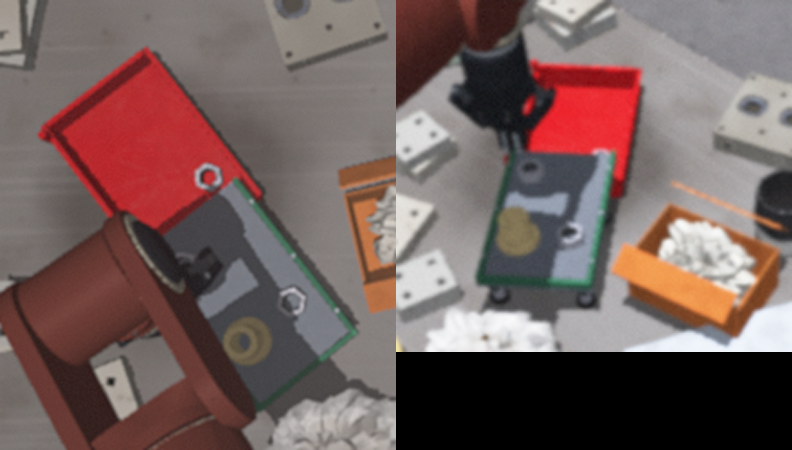

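The first nut is in the tray at top-crop (207,177). The second is still on the board at scene-crop (530,168), and the bush is unmoved. Next is nut L.

Emit:
send_rows:
  rows:
    - [0.6,[0,0,4],0]
    - [0.6,[0,0,3],0]
    - [0.6,[0,0,1.5],0]
    - [0.6,[0,-0.1,0.4],0]
    - [0.6,[0,0,0],0]

```text
t: 5.55
tool_pos: [0.4622, 0.3927, 0.0672]
tool_rot: [-1.006, 2.975, 0.001]
contact_force: [0.3, -0.2, 0.0]
opening: 0.0064
grip_force: 0.0
```

```bash
python3 where.py
```

```text
board xy mm [ 34.  -27.2] z 0.06724040663225156 yaw err -0.042765516375719896 t 5.55 0.006352892690167776 F [ 0.3 -0.2  0. ]
```

Emit:
send_rows:
  rows:
    - [0.6,[-0.6,0.1,0.2],0]
    - [0.6,[-0.8,0,0],0]
    - [0.6,[-1,0,0],0]
    - [0.6,[-1.1,0,0],0]
    - [0.6,[-1.1,0,0],0]
    - [0.6,[-1.1,0,0],0]
    - [0.6,[-1.1,0,0],0]
    - [0.6,[-1.1,0,0],0]
    - [0.6,[-1.1,0,0],0]
    - [0.6,[-0.9,0,0],0]

```text
t: 6.8
tool_pos: [0.5398, 0.4538, 0.0643]
tool_rot: [-1.007, 2.976, 0.0]
contact_force: [-0.7, -0.3, -0.2]
opening: 0.006
grip_force: 0.0
```

Emit:
send_rows:
  rows:
    - [0.6,[0,0,-4],0]
    - [0.6,[0,0,-5],0]
    - [0.6,[4.5,-1.5,0],0]
    - [0.6,[5,-1.5,0],0]
    - [0.6,[5,-1.5,0],0]
    - [0.6,[5,-1.5,0],0]
    - [0.6,[0,-0.9,0],0]
    - [0.6,[0,0,0],0]

```text
t: 7.8
tool_pos: [0.4272, 0.2802, 0.1551]
tool_rot: [-1.004, 2.975, 0.001]
contact_force: [-0.2, 0.1, -0.2]
opening: 0.0058
grip_force: 0.0
```

```bash
python3 where.py; python3 look.py l3
```

```text
board xy mm [-34.3  68.9] z 0.15513161464349962 yaw err -0.007191717743907161 t 7.8 0.00576927193325055 F [-0.2  0.1 -0.2]
```

View pics/l3.png

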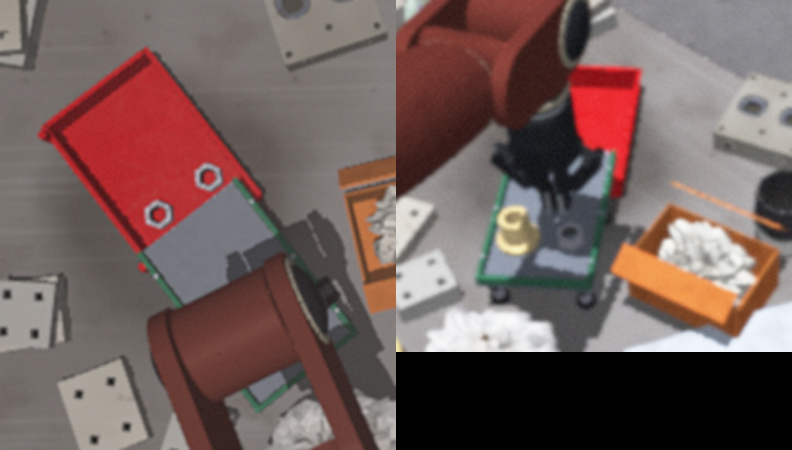

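Two nuts are in the tray at top-crop (158,214) and (207,177). The third is on the board at scene-crop (570,232), with the bush at (515,230). Next I'll shift back a little and go down behind the third nut.

Emit:
send_rows:
  rows:
    - [0.6,[1.2,0,0],0]
    - [0.6,[0,0,4],0]
    - [0.6,[0,0,3],0]
    - [0.6,[0,0,1],0]
    - [0.6,[0,0,0],0]

```text
t: 8.52
tool_pos: [0.4164, 0.2729, 0.0741]
tool_rot: [1.007, -2.975, 0.0]
contact_force: [-0.4, 0.9, 0.3]
opening: 0.0059
grip_force: 0.0
```

```bash
python3 where.py
```

```text
board xy mm [-33.5  81.9] z 0.0741369243678969 yaw err -0.08478564583057636 t 8.525 0.005919870927306696 F [-0.4  0.9  0.3]
```

Emit:
send_rows:
  rows:
    - [0.6,[0,-0.1,0.8],0]
    - [0.6,[-0.5,0,0],0]
    - [0.6,[-0.7,0,0],0]
    - [0.6,[-0.8,0,0],0]
    - [0.6,[-0.9,0,0],0]
    - [0.6,[-1,0,0],0]
    - [0.6,[-1,0,0],0]
    - [0.6,[-1,0,0],0]
    - [0.6,[-0.8,0,0],0]
    - [0.6,[-0.4,0,0],0]

```text
t: 9.78
tool_pos: [0.474, 0.3154, 0.0662]
tool_rot: [1.007, -2.976, 0.0]
contact_force: [-0.1, 0.7, 0.1]
opening: 0.0062
grip_force: 0.2
```

```bash
python3 where.py; python3 look.py l4
```

```text
board xy mm [-34.6  10.3] z 0.06622746320840985 yaw err -0.07131907291680692 t 9.775 0.006227257717344272 F [-0.1  0.7  0.1]
```

View pics/l4.png

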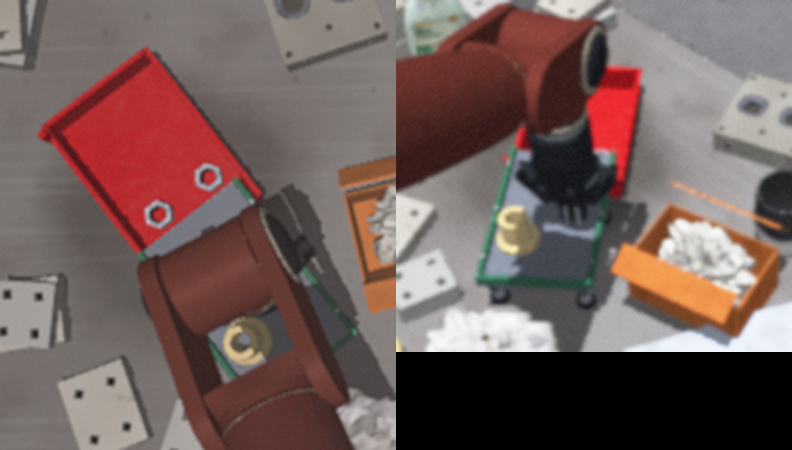

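The nut is no longer beside the bush (515,230), so it is moving ahead of the fingers, and the bush hasn't moved. I'll continue to the edge.

Emit:
send_rows:
  rows:
    - [0.6,[-0.7,0,0.1],0]
    - [0.6,[-0.9,0,0],0]
    - [0.6,[-1.0,0,0],0]
    - [0.6,[-1.0,0,0],0]
    - [0.6,[-1.0,0,0],0]
    - [0.6,[-1.0,0,0],0]
    - [0.6,[-1.0,0,0],0]
    - [0.6,[-1.0,0,0],0]
    - [0.6,[-1.0,0,0],0]
    - [0.6,[-1.0,0,0],0]

```text
t: 11.12
tool_pos: [0.5504, 0.3738, 0.0653]
tool_rot: [1.007, -2.976, 0.0]
contact_force: [0.1, -0.6, 1.1]
opening: 0.006
grip_force: 0.2
```

Emit:
send_rows:
  rows:
    - [0.6,[-1.1,0,0],0]
    - [0.6,[-1.1,0,0],0]
    - [0.6,[-1.1,0,0],0]
    - [0.6,[-0.6,0,0],0]
    - [0.6,[0,0,0],0]
    - [0.6,[0,0,-4],0]
    - [0.6,[0,0,-5],0]
    - [0.6,[0,5,-3],0]
    - [0.6,[0,6,0],0]
    - [0.6,[0,6,0],0]

```text
t: 12.38
tool_pos: [0.4768, 0.5332, 0.1865]
tool_rot: [-1.005, 2.975, 0.001]
contact_force: [-0.1, -0.2, -0.0]
opening: 0.006
grip_force: 0.0
```

Emit:
send_rows:
  rows:
    - [0.6,[0,6,0],0]
    - [0.6,[2,5,0],0]
    - [0.6,[3,5,0],0]
    - [0.6,[3,3,0],0]
    - [0.6,[0,0,0],0]
    - [0.6,[0,0,0],0]

```text
t: 13.12
tool_pos: [0.2991, 0.6343, 0.1854]
tool_rot: [-1.007, 2.976, -0.001]
contact_force: [0.1, 0.3, -0.7]
opening: 0.0057
grip_force: 0.0
```

```bash
python3 where.py; python3 look.py l5
```

```text
board xy mm [325.  -43.9] z 0.1853584808687666 yaw err -0.06842173480455208 t 13.125 0.00571390090419667 F [ 0.1  0.3 -0.7]
```

View pics/l5.png

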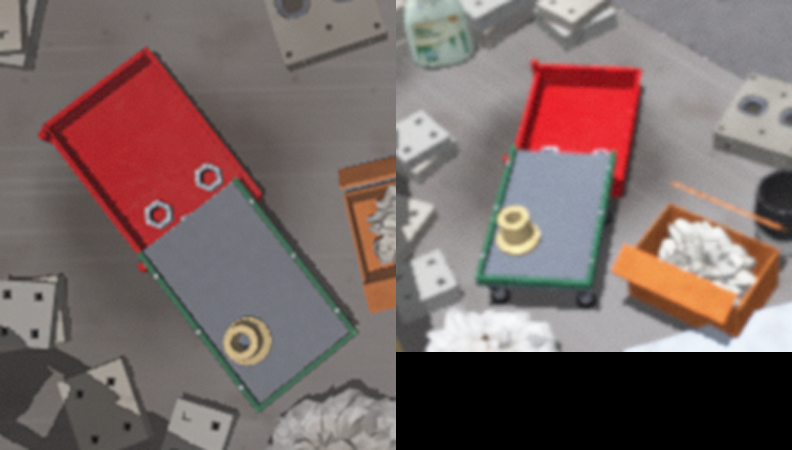

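Two nuts are visible in the tray and the board is empty except for the bush. A small bright spot at the board edge, about (183,217), may be the third nut under the overhang, so I'll zoom in there.

```bash
python3 - <<'E'
from meas import *
from where import B
d=dict(np.load("pics/l5.npz"))
a=cv2.resize(d["frame"][220:290,140:230,::-1],None,fx=8,fy=8,interpolation=cv2.INTER_CUBIC);cv2.imwrite("pics/z5.png",a)
P=cloud(d);u,v=80+183/1.8,140+217/1.8;print(u,v)
u,v=int(round(u)),int(round(v));print(np.round(P[v-4:v+5,u-4:u+5,2]*1000).astype(int)); print(d["frame"][v-3:v+4,u-4:u+5].mean(-1).astype(int))
E
```

```text
181.66666666666666 260.55555555555554
[[-3 -2  2  4  2  5 -1 -1  6]
 [ 1  1  5  1  5  1  2 14 58]
 [-1  0  3  1  0 16 17 61 57]
 [-1  0  5 18 21 21 61 61 59]
 [ 3  4  4 18 62 61 59 60 58]
 [ 7  0  0 59 60 59 62 59 54]
 [ 1  2 62 61 58 62 61 60 58]
 [59 58 60 58 59 60 55 63 59]
 [57 59 61 62 60 61 59 58 61]]
[[ 89  88  89  88  94  97 103 109 118]
 [ 87  88  96 103 112 115 114 117 121]
 [ 87  94 114 133 133 124 116 115 118]
 [ 85  97 124 149 142 125 117 116 115]
 [ 85  95 119 139 133 121 116 116 116]
 [ 92 102 113 121 119 116 117 117 117]
 [104 112 115 116 115 116 115 116 117]]
```

View pics/z5.png

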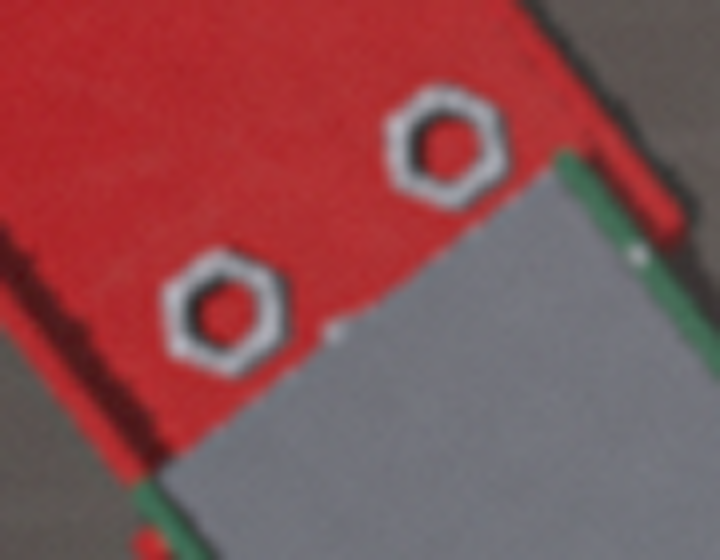

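The zoom shows two nuts at (225,312) and (445,148). The tip of the third shows at (338,330) at about 18–20 mm height, so it lies on the tray floor under the overhang. Its middle is at roughly board y -110, which is inside the tray limit. I'll hand in.

```bash
python3 -c "
from station import ctrl
print(ctrl.finish_job())"
```

```text
the job is handed in; nothing more can be done
None
```

I swept all three nuts off the board into the red tray and handed the job in at about 13 s; the bush, mug and hub were left alone, the third nut lies mostly hidden under the board's overhang (only its tip seen), and no verdict came back.

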